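# Wind the screw lift until its board is flush with the neighbouring board

## Robot

A 7-joint arm with a two-finger parallel gripper is mounted at the origin on the work surface. World frame = base frame: x ahead of the robot, y to its left, z up, the work surface at z = 0. Lengths are in m, angles in rad, forces in N, time in s.
With the tool pointing down it reaches from about 0.4 to 0.875 m from the base axis. Payload 19.3 kg.
Tool frame: the origin (TCP) lies on the centre line of the jaws, within the pads' length; the fingertips stand 19 mm ahead of it and the grasp point (between the pads) is the TCP (nose_length is the distance from the TCP to the fingertips, in m); z points along the fingers, y is the direction in which the jaws open and shut (so a half turn about z gives the same grasp; the last joint's range is limited). The gripper opens to 85 mm and grips with 20 to 120 N. Pads are 22 mm wide; open, the fingers measure 114 mm over their backs; the gripper's body (76 mm by 85 mm) begins 54 mm behind the grasp point. The pads swing forward as they close: fully open they stand 13 mm farther back than shut.
Start: joints at [1.035, 0.521, -0.036, 1.599, 0.021, 1.021, -0.113], TCP at [0.281, -0.558, 0.25] pointing down, gripper open.
Joint ranges: [-2.91, 2.91], [-0.3, 2.13], [-1.5, 1.42], [0.17, 2.43], [-1.26, 4.41], [0.16, 1.93], [-2.52, 2.52]. Speed limits (rad/s): [1.89, 1.89, 2.39, 2.39, 3.01, 3.01, 3.01].

## Interface

Orientations are given as a unit quaternion [x, y, z, w].
In Python, from cell import * gives the robot as it stands. The module is installed in compiled form; this text tells all that it offers.
- The arm moves only by the tool apply_moves, never from a script. Its argument "commands" is a list that holds one entry, the list of rows, each a list of 7 numbers: the turn, a rotation vector about the tool's x, y, z in degrees, then the shift along the tool's x, y, z in m, then the finger opening in m, from 0 to 0.0854. A call has 1 to 20 rows; each row shifts and turns the commanded pose from where the row before left it, along the tool's axes as they then stand; what a row does not reach is not made up. A row lasts 1/10 s, in which the tool goes at most 50 mm and 8.59 degrees, less where a joint would pass 70% of its speed; a pose out of reach is approached as far as the arm can. A call with a gripper value outside its range is refused whole. The fingers move at their own pace and stop on an object; "force" is the grip in N (left out, the last holds). Time passes only in rows, so rows that do not move let the fingers close. It gives the time, the measured TCP pose, the force and the opening at its end, in the units of the state.
- state(): the state, without advancing time (a new reading comes with each control period).
- camera(name): name is "scene" or "top"; returns (picture, depth): 420x560x3 uint8, red, green, blue; 420x560 float32, m along the optical axis (not along the pixel's ray), 0 where there is no reading.
- camera_params(name): a dict with "intrinsics" (3x3 intrinsics, pixels), "T" (4x4, takes a point from camera to world coordinates). Camera axes: x right, y up, looking along -z (the intrinsics and any distortion apply to the point x, -y, -z); pixel columns grow to the right and rows downward; lengths in m; the calibration is good to about 2 mm. A picture is of the moment at which its call begins. camera_params takes no time and is no camera call.
- job_done(): hands the job in, once; it reports no verdict.
The state is a dict: "t": time; "joint_pos": joint angles; "joint_velocities": joint speeds; "joint_efforts": joint torques, N m; "position": TCP position; "tcp_rot": TCP orientation; "force": force on the tool from outside, world axes, zero at the start; "ft_torque": the same for the moment, N m; "finger_gap": finger opening in m.
Only numpy, scipy, OpenCV 4.12 (cv2) and the standard library are available. Lean on these libraries where they do the work, as an engineer would, in place of code of your own. Each camera call takes 0.05 s, during which the arm holds its last target. There are 200 camera calls.

## Task

Take the loose crank, fit it fully down onto the square drive shaft of the red screw lift without forcing it, then hold the crank's black knob and wind it clockwise until the top of the board on the lift is flush with the top of the fixed board beside it. Handle it gently, let go and leave the crank seated on the shaft, and do not disturb the other things on the table.

Things in the scene. Friction and masses are not known exactly. Their poses are not given: they have to be found in the camera images.
- crank_block (a point): Loose upright crank (0.4-0.8 kg): dark steel foot 42x42x34 mm with a square hole in its underside; on it an arm bar 113 long, 20 wide, 12 high; on that, straight above the hole, a yellow grip block 34 (along the arm) x 24 (across) x 34 mm high, top 80 mm above the underside. This point: the yellow block's centre, 63 mm above the underside, on the hole's axis. x points along the arm to the knob, z up.
- crank_socket (a point): Centre of the mouth of the crank's square hole, in its underside, 63 mm under crank_block, same axes. Hole 18.4 mm wide, 34 mm deep, sides parallel to these x and y axes.
- crank_knob (a point): Centre of the crank's upright round black knob: 24 mm in diameter, 42 mm tall, a sleeve that spins freely on its pin. It stands 80 mm from the hole's axis along the arm; its centre is 69 mm and its top 90 mm above the crank's underside.
- shaft_end (a point): Centre of the shoulder (top face) of the lift's upright square drive shaft: steel, 16.6 mm square (15.6 at the bevelled top), 36 mm tall. On it a coned round brass pilot, 15 mm wide, 5 tall, enters the crank's hole at any angle. Axes are the lift's, NOT the square's: the square's angle is not measured. Fully fitted, the hole's end rests on the pilot and the crank's underside is 29 mm below this point.
- lift: Red screw lift, bolted down. Origin on the table under the shaft; x points to the boards, whose middle line is 120 mm away along y (lift's board y -210 to 70 mm, fixed 76 to 336). Pressed lightly and turned, the crank drops where its hole meets the square within 8 degrees. The shaft has up to 0.9 rad of loose play, then clockwise (from above) raises the board 20 mm a turn at 0.22 N m; it stays where left.
- board_top (a point): On the top face of the board clamped on the lift's platform (pine, 89 x 280 x 38 mm), on its middle line, 25 mm from the end that faces the fixed board. z up. At the start it is 94 mm above the table, 12 to 34 mm lower than the fixed board's top.
- fixed_top (a point): On the top face of the fixed board on packers (pine, 89 x 260 x 38 mm), on its middle line, 16 mm from the end that faces the lift's board, across a 6 mm gap. Its height above the table differs from start to start (106 to 128 mm). z up.
- drill: Yellow and black cordless drill standing on its battery foot (115 x 75 mm), 200 mm tall. Leave alone.
- battery: Yellow and black battery pack, 115 x 77 x 57 mm, origin at its underside. Leave alone.
- screw_tray: Green open tray, 100 x 70 x 35 mm, origin at its underside. Leave alone.
- wrench: Steel wrench, 160 mm long, lying near the robot. Leave alone.
- offcut: Short pine offcut, 89 x 120 x 38 mm, origin at its underside. Leave alone.

How it is judged:
On the way, in this order (a step that is already met when the one before it is completed fails the run):
1. the crank is fitted fully down on the square shaft (horizontal distance between crank_socket and shaft_end below 0.004 m and z of crank_socket in the frame of shaft_end below -0.025 m and angle between crank_block's own z axis and vertical below 0.1 rad), for 0.2 s.
2. the board on the lift has been wound up flush with the fixed board (z of board_top in the frame of fixed_top between -0.003 and 0.003 m), for 0.2 s.
At the end, for the whole second after the job is handed in: The tops of the two boards are level within 3 mm, the crank is released, still and seated on the shaft: its underside at least 25 mm below the shaft's shoulder, within 4 mm of its axis and upright within 0.1 rad (all of step 1 and all of step 2 and linear speed of crank below 0.02 m/s); the robot touches nothing.
It fails at once if the crank is forced on the lift (more than 150 N between them) (contact force between crank and lift above 150 N).
It fails at once if the robot pushes the lift or a board with more than 20 N (contact force between any of the fingers, the arm and lift above 20 N or contact force between the fingers and fixed_board above 20 N).
It fails at once if another thing on the table is moved by more than 30 mm (distance of any of drill, battery, screw_tray, wrench, offcut from where it was at the start of the episode above 0.03 m).
It also fails if it takes over 72 s, if anything falls off the work surface, if the arm or the gripper's body presses on something with over 40 N, if the wrist force passes 120 N, or if a joint passes its speed limit or range.

## Working session

There is one attempt and no reset: what is moved stays moved. The work goes in short steps, Python scripts to look and compute and a tool call to move; the robot and the scene stay as the last step left them, time stands still between calls to the robot, and variables do not carry over. Pictures are saved under pics/ and viewed, about 8 in all and at most 12, crops included, and the job is handed in when it is done.

Besides the shell and the picture viewer there is one more tool, called after "Request:" as a command line: name --argument value ..., lists and objects as JSON in quotes. apply_moves: Moves the arm, as the interface text tells. Its arguments: {"type":"object","properties":{"commands":{"type":"array"},"force":{"type":"number"}},"required":["commands"]}

```bash
mkdir -p pics
cat > h.py <<'E'
from cell import *
import numpy as np, cv2
def snap(n,f):
    p,d=camera(n); cv2.imwrite(f'pics/{f}.png',cv2.cvtColor(p,cv2.COLOR_RGB2BGR)); np.save(f'pics/{f}.npy',d); return p,d
def cloud(n,d):
    c=camera_params(n);K=np.array(c["intrinsics"]);T=np.array(c["T"])
    v,u=np.mgrid[:d.shape[0],:d.shape[1]]
    P=np.stack([(u-K[0,2])/K[0,0]*d,-(v-K[1,2])/K[1,1]*d,-d],-1)
    return P@T[:3,:3].T+T[:3,3]
def ray(n,u,v,z):
    c=camera_params(n);K=np.array(c["intrinsics"]);T=np.array(c["T"])
    r=T[:3,:3]@np.array([(u-K[0,2])/K[0,0],-(v-K[1,2])/K[1,1],-1.]);o=T[:3,3]
    return o+r*(z-o[2])/r[2]
E
python3 - <<'E'
from h import *
for n in("scene","top"):
    snap(n,n+"0");c=camera_params(n);print(n,c)
print(state())
E
```

```text
scene {'intrinsics': array([[407.12667982,   0.        , 281.70411327],
       [  0.        , 407.12667982, 208.27547393],
       [  0.        ,   0.        ,   1.        ]]), 'T': array([[-0.20358292, -0.78365035,  0.58689533,  1.10664076],
       [ 0.97893907, -0.15359889,  0.13448301,  0.15295414],
       [-0.01524119,  0.60191321,  0.79841605,  0.9343822 ],
       [ 0.        ,  0.        ,  0.        ,  1.        ]])}
top {'intrinsics': array([[457.86758716,   0.        , 276.91028162],
       [  0.        , 457.86758716, 210.47581818],
       [  0.        ,   0.        ,   1.        ]]), 'T': array([[-0.01326682,  0.99306391, -0.11682494,  0.36578314],
       [-0.99972547, -0.01091689,  0.02073201,  0.02549319],
       [ 0.01931284,  0.11706791,  0.99293611,  1.37116413],
       [ 0.        ,  0.        ,  0.        ,  1.        ]])}
{'t': 0.1, 'joint_pos': array([ 1.03480856,  0.52193773, -0.03635611,  1.59993542,  0.02116297,
        1.02109102, -0.11280735]), 'joint_velocities': array([-0.00106121, -0.00100219, -0.00279619, -0.00121986,  0.00020984,
       -0.00109921, -0.00177768]), 'joint_efforts': array([ 5.30071382e-03, -9.28487563e+01,  1.98476940e+00, -3.70529115e+01,
        1.82430638e-02,  5.32751277e-03, -4.73431828e-05]), 'position': array([ 0.28057609, -0.55817479,  0.24979891]), 'tcp_rot': array([ 9.73003972e-01,  2.30787839e-01, -1.25118033e-04, -4.78427677e-04]), 'force': array([-0.43514287,  0.19827843,  0.09564432]), 'ft_torque': array([ 0.03059227, -0.01231328, -0.0316792 ]), 'finger_gap': 0.08588907795607326}
```

View pics/scene0.png

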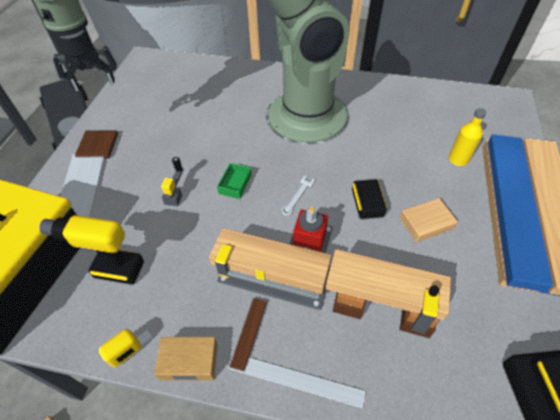

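View pics/top0.png

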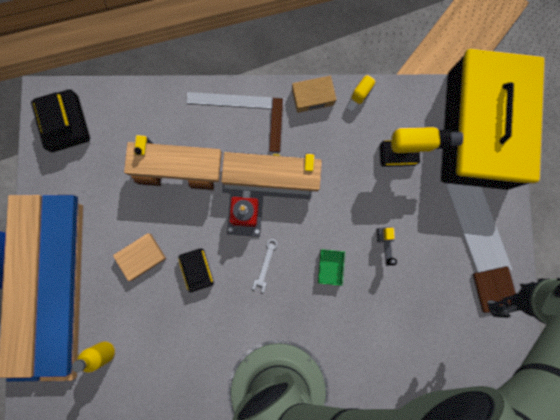

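Scene view: crank with its yellow block at (168,187) and knob at (177,163); lift shaft at (311,215); boards at (270,260) and (388,282). Top view: block (387,234), knob (391,260), shaft (243,209).

Run:
```python
from h import *
def med(n,box,f):
    p=cv2.imread(f'pics/{n}0.png');d=np.load(f'pics/{n}0.npy');P=cloud(n,d);h=cv2.cvtColor(p,cv2.COLOR_BGR2HSV)
    u0,u1,v0,v1=box;m=np.zeros(d.shape,bool);m[v0:v1,u0:u1]=1
    return m&f(h,P)&(d>0),P,h
for n,b in(("top",(365,410,215,280)),("scene",(155,190,150,210))):
    m,P,h=med(n,b,lambda h,P:(h[...,0]>18)&(h[...,0]<35)&(h[...,1]>150)&(h[...,2]>90)&(P[...,2]>.065))
    v,u=np.nonzero(m);print(n,"yel",m.sum(),u.mean(),v.mean(),np.median(P[m],0),P[m].mean(0),cv2.minAreaRect(np.c_[u,v].astype(np.float32)), ray(n,u.mean(),v.mean(),.08))
    m,P,h=med(n,b,lambda h,P:(h[...,2]<70)&(P[...,2]>.08))
    v,u=np.nonzero(m);print(n,"knob",m.sum(),u.mean(),v.mean(),np.median(P[m],0),P[m].mean(0),ray(n,u.mean(),v.mean(),.09))
for n,b in(("top",(225,262,190,230)),("scene",(290,330,200,250))):
    m,P,h=med(n,b,lambda h,P:P[...,2]>.0)
    Z=P[...,2];print(n,"zs",np.percentile(Z[m],[1,10,30,50,70,90,97,99,100]))
    u0,u1,v0,v1=b
    print((Z[v0:v1:2,u0:u1:2]*1000).astype(int))
for n,bs in(("top",((150,210,155,172),(230,300,158,182))),("scene",((345,415,265,285),(235,315,245,262)))):
    for b in bs:
        m,P,h=med(n,b,lambda h,P:P[...,2]>.08);Q=P[m];print(n,"board",np.median(Q,0))
p=cv2.imread('pics/top0.png');d=cv2.imread('pics/scene0.png')
a=cv2.resize(p[135:285,200:420],None,fx=2.5,fy=2.5,interpolation=2);b=cv2.resize(p[180:240,205:285],None,fx=4,fy=4);c=cv2.resize(d[190:250,285:340],None,fx=4,fy=4)
o=np.zeros((375+240,550+10,3),np.uint8);o[:375,:550]=a;o[375:,:320]=b;o[375:,330:550]=c;cv2.imwrite('pics/c1.png',o[:600])
```

```text
top yel 105 388.96190476190475 233.55238095238096 [ 0.44746199 -0.31838587  0.07873966] [ 0.44840571 -0.31893118  0.07830049] ((389.0, 233.5), (11.0, 8.0), 90.0) [ 0.44829383 -0.31848418  0.08      ]
top knob 36 391.25 261.3333333333333 [ 0.36815108 -0.31777225  0.0879442 ] [ 0.36989918 -0.31958171  0.08772097] [ 0.36988804 -0.31897711  0.09      ]
scene yel 109 167.30275229357798 184.29357798165137 [ 0.45623328 -0.31960274  0.07814169] [ 0.45555513 -0.32031286  0.07663128] ((167.1999969482422, 184.39999389648438), (9.486830711364746, 13.281566619873047), 18.43494987487793) [ 0.45814885 -0.31846182  0.08      ]
scene knob 27 176.0 161.8148148148148 [ 0.37882954 -0.32041997  0.08711678] [ 0.3779781  -0.32175288  0.08615719] [ 0.38128025 -0.31960537  0.09      ]
top zs [0.00073132 0.00616029 0.01106111 0.08828685 0.09535718 0.11105906
 0.13519277 0.14886911 0.15453056]
[[   5    5    5   10   12    8   11    7    6   22   47 1371   48   55
    49   53   54   57   51]
 [   8    8    8    8   10   10    9    5    8   27   31   29   29    9
    11    9    4    5    7]
 [  -1    7   -4    
[... 3538 characters left out ...]
  10]
 [ -3   8  61  66  68  66  76  76  75  78  83  81  85  88  90  90  87  22
    8   7]
 [  7  10  56  58  58  60  64  68  67  70  71  76  76  78  82  82  71  12
    9   9]
 [  8   7  48  47  51  51  55  55  57  61  64  64  68  71  72  72  49   9
    8   6]
 [ 13   8  34  38  38  40  44  45  51  52  54  56  60  62  63  61  34   8
    9   0]
 [ 94  93  93  29  30  33  36  40  39  42  46  50  50  51  53  55  15   6
    9   0]
 [ 94  91  94  92  97  94  93  36  32  35  34  39  40  43  42  43   7   6
    6  -2]]
top board [0.64775317 0.26733928 0.12351449]
top board [0.63367595 0.03358599 0.09281197]
scene board [0.64945257 0.2648455  0.1237491 ]
scene board [0.62453528 0.01614061 0.09361281]
```

View pics/c1.png

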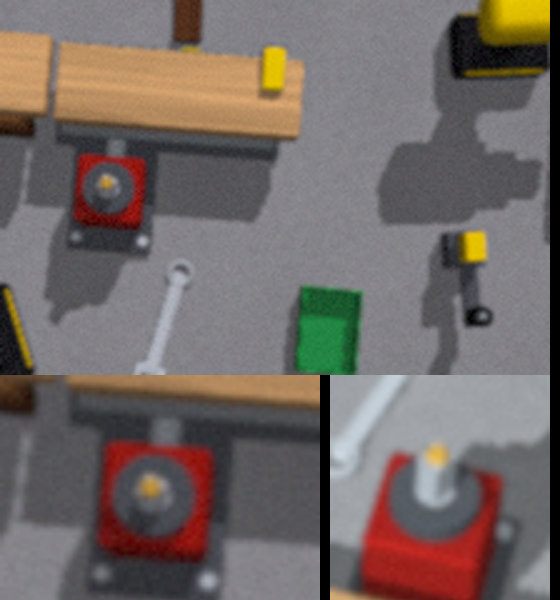

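Crop: brass pilot sits centred on the grey shaft, and the arm points towards the robot (knob below the block in the top view). Boards differ by about 30 mm. Next: pilot position, and refined crank edges by two-view triangulation.

```bash
cat >> h.py <<'E'
def tri(pt,ps):
    A=np.zeros((3,3));b=np.zeros(3);R=[]
    for n,(u,v) in(("top",pt),("scene",ps)):
        a=ray(n,u,v,0);c=ray(n,u,v,.2);d=(c-a)/np.linalg.norm(c-a);M=np.eye(3)-np.outer(d,d);A+=M;b+=M@a;R.append((a,M))
    x=np.linalg.solve(A,b);return x,max(np.linalg.norm(M@(x-a)) for a,M in R)
E
python3 - <<'E'
from h import *
C={}
for n,b in(("top",(232,255,198,220)),("scene",(300,322,202,222))):
    p=cv2.imread(f'pics/{n}0.png');h=cv2.cvtColor(p,cv2.COLOR_BGR2HSV);u0,u1,v0,v1=b
    s=h[v0:v1,u0:u1].astype(int);m=(s[...,0]>10)&(s[...,0]<32)&(s[...,1]>75)
    v,u=np.nonzero(m);w=s[m][:,1];C[n]=(np.average(u,weights=w)+u0,np.average(v,weights=w)+v0);print(n,m.sum(),C[n],ray(n,*C[n],.149))
print(tri(C["top"],C["scene"]))
d=np.load('pics/top0.npy');P=cloud("top",d)[160:250,215:275].reshape(-1,3);P=P[(P[:,2]>.138)&(P[:,2]<.2)]
print("shaft",len(P),P.mean(0),P.min(0),P.max(0))
P=cloud("top",d)[190:230,225:262].reshape(-1,3);P=P[(P[:,2]>.102)&(P[:,2]<.118)];print("collar",P.mean(0),(P.min(0)+P.max(0))/2)
# combined clouds of crank from both views: block extents
for n,b in(("top",(365,410,215,280)),("scene",(155,190,150,210))):
    d=np.load(f'pics/{n}0.npy');P=cloud(n,d)[b[2]:b[3],b[0]:b[1]].reshape(-1,3)
    B=P[(P[:,2]>.06)&(P[:,2]<.12)&(P[:,0]>.41)];K=P[(P[:,2]>.06)&(P[:,2]<.12)&(P[:,0]<.41)]
    for Q in(B,K):print(n,len(Q),np.percentile(Q,[3,97],axis=0).round(4).tolist())
    A=P[(P[:,2]>.038)&(P[:,2]<.055)&(P[:,0]<.43)];print("arm",len(A),np.polyfit(A[:,0],A[:,1],1))
E
```

```text
top 21 (np.float64(242.05968548963546), np.float64(207.96068620443174)) [0.51740918 0.09350567 0.149     ]
scene 19 (np.float64(311.3760445682451), np.float64(209.52487067250297)) [0.51927281 0.09153939 0.149     ]
(array([0.51778646, 0.09250043, 0.14727833]), np.float64(0.0011124123529557147))
shaft 41 [0.51688605 0.0942989  0.1470779 ] [0.5072012  0.08576458 0.13840835] [0.52902204 0.10451129 0.15453056]
collar [0.51695903 0.09401548 0.1097769 ] [0.51686789 0.09446909 0.10952057]
top 114 [[0.4331, -0.3304, 0.0629], [0.4641, -0.3085, 0.0832]]
top 74 [[0.3597, -0.3324, 0.0612], [0.3792, -0.311, 0.0921]]
arm 135 [-0.0443016  -0.30243312]
scene 134 [[0.436, -0.3343, 0.0623], [0.4693, -0.311, 0.0822]]
scene 95 [[0.3633, -0.3348, 0.0619], [0.3836, -0.3149, 0.0924]]
arm 99 [ 0.02955268 -0.33396695]
```

Request:
apply_moves --commands '[[[0, 0, 6.7, 0, 0, 0, 0.085], [0, 0, 6.7, 0, 0, 0, 0.085], [0, 0, 6.7, 0, 0, 0, 0.085], [0, 0, 6.65, 0, 0, 0, 0.085], [0, 0, 0, 0.021, -0.03, 0, 0.085], [0, 0, 0, 0.021, -0.03, 0, 0.085], [0, 0, 0, 0.021, -0.03, 0, 0.085], [0, 0, 0, 0.021, -0.03, 0, 0.085], [0, 0, 0, 0.021, -0.03, 0, 0.085], [0, 0, 0, 0.021, -0.03, 0, 0.085], [0, 0, 0, 0.021, -0.03, 0, 0.085], [0, 0, 0, 0.022, -0.027, 0, 0.085], [0, 0, 0, 0, 0, 0.03, 0.085], [0, 0, 0, 0, 0, 0.03, 0.085], [0, 0, 0, 0, 0, 0.03, 0.085], [0, 0, 0, 0, 0, 0, 0.085]]]' --force 40

```text
t: 1.7
position: [0.4484, -0.3205, 0.1572]
tcp_rot: [1.0, -0.0, -0.002, -0.001]
force: [-0.8, 0.0, 0.9]
finger_gap: 0.0852
```

Run:
```python
from h import *
s=state();print(s["t"],s["position"],s["tcp_rot"],s["joint_pos"],s["force"])
p,d=snap("scene","s1");q,e=snap("top","t1")
o=np.zeros((600,800,3),np.uint8)
o[:,:400]=cv2.resize(cv2.cvtColor(p,4)[80:230,120:220],(400,600));o[:,400:]=cv2.resize(cv2.cvtColor(q,4)[190:340,340:440],(400,600))
cv2.imwrite('pics/c2.png',o)
```

```text
1.7 [ 0.44837834 -0.3204598   0.15715498] [ 9.99995759e-01 -3.65188064e-04 -2.48811183e-03 -1.46907839e-03] [ 0.50682714  0.52875431  0.00854655  1.87691437 -0.00654872  0.74172842
 -1.05246646] [-0.80220558  0.00124911  0.8912617 ]
```

View pics/c2.png

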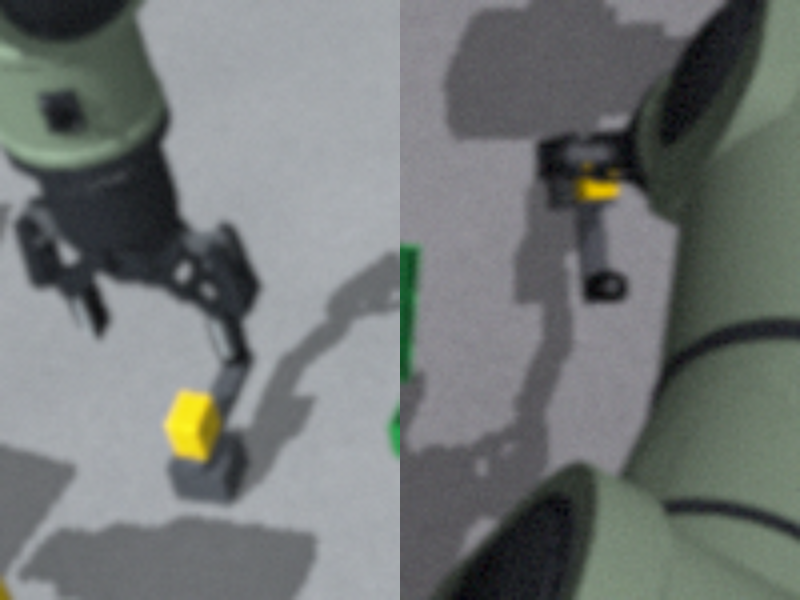

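The gripper straddles the block (block at (193,425) left pane; (597,188) right), jaws across the arm. Descend and grip.

Request:
apply_moves --commands '[[[0, 0, 0, 0.002, 0, 0.03, 0.085], [0, 0, 0, 0, 0, 0.03, 0.085], [0, 0, 0, 0, 0, 0.015, 0.085], [0, 0, 0, 0, 0, 0.014, 0.085], [0, 0, 0, 0, 0, 0, 0.06], [0, 0, 0, 0, 0, 0, 0.04], [0, 0, 0, 0, 0, 0, 0.03], [0, 0, 0, 0, 0, 0, 0.02], [0, 0, 0, 0, 0, 0, 0.015], [0, 0, 0, 0, 0, 0, 0.015], [0, 0, 0, 0, 0, 0, 0.015], [0, 0, 0, 0, 0, 0, 0.015]]]' --force 60

```text
t: 3.0
position: [0.4524, -0.3221, 0.0722]
tcp_rot: [1.0, -0.001, 0.001, 0.0]
force: [-0.4, -0.8, 8.2]
finger_gap: 0.0233
```

Request:
apply_moves --commands '[[[0, 0, 0, 0, 0, -0.01, 0.015], [0, 0, 0, 0, 0, -0.03, 0.015], [0, 0, 0, 0, 0, -0.04, 0.015], [0, 0, 0, 0, 0, -0.04, 0.015], [0, 0, 0, 0, 0, -0.04, 0.015], [0, 0, 0, 0, 0, -0.03, 0.015], [0, 0, 0, 0, -0.02, 0, 0.015], [0, 0, 0, 0.006, -0.04, 0, 0.015], [0, 0, 0, 0.006, -0.04, 0, 0.015], [0, 0, 0, 0.006, -0.04, 0, 0.015], [0, 0, 0, 0.006, -0.04, 0, 0.015], [0, 0, 0, 0.007, -0.04, 0, 0.015], [0, 0, 0, 0.007, -0.04, 0, 0.015], [0, 0, 0, 0.007, -0.04, 0, 0.015], [0, 0, 0, 0.007, -0.04, 0, 0.015], [0, 0, 0, 0.007, -0.04, 0, 0.015], [0, 0, 0, 0.007, -0.03, 0, 0.015], [0, 0, 0, 0, -0.005, 0, 0.015], [0, 0, 0, 0, 0, 0, 0.015], [0, 0, 0, 0, 0, 0, 0.015]]]'

```text
t: 5.0
position: [0.5181, 0.0922, 0.2615]
tcp_rot: [1.0, -0.001, -0.0, 0.0]
force: [-0.1, -1.0, -6.6]
finger_gap: 0.0229
```

Run:
```python
from h import *
s=state();print(s["t"],s["position"],s["tcp_rot"],s["joint_pos"][6],s["force"],s["ft_torque"])
p,d=snap("scene","s2");q,e=snap("top","t2")
o=np.zeros((600,800,3),np.uint8)
o[:,:400]=cv2.resize(cv2.cvtColor(p,4)[110:260,260:360],(400,600));o[:,400:]=cv2.resize(cv2.cvtColor(q,4)[150:300,190:290],(400,600))
cv2.imwrite('pics/c3.png',o)
```

```text
5.0 [0.51811206 0.09219069 0.26147061] [ 9.99999436e-01 -9.98806512e-04 -1.39595219e-04  3.32760412e-04] -1.9217675019284823 [-0.11447548 -0.99982866 -6.58589627] [-0.04196669 -0.06222728 -0.01453258]
```

View pics/c3.png

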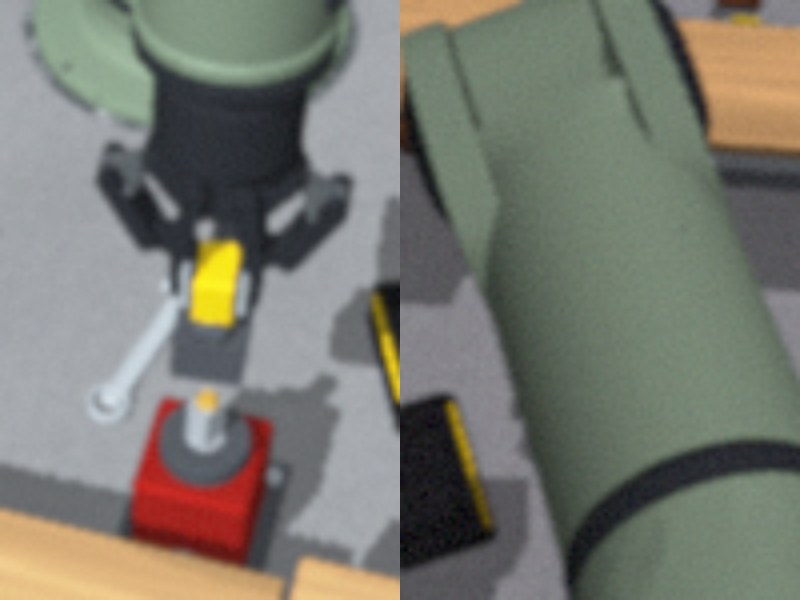

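Scene crop: block gripped (215,283), foot bottom edge (205,378), pilot (205,400) directly below. Top view is occluded by the arm; use scene depth for the crank's x offset in the grip.

Run:
```python
from h import *
p=cv2.imread('pics/s2.png');h=cv2.cvtColor(p,cv2.COLOR_BGR2HSV);d=np.load('pics/s2.npy');P=cloud("scene",d)
m=np.zeros(d.shape,bool);m[160:200,300:330]=1
y=m&(h[...,0]>18)&(h[...,0]<35)&(h[...,1]>150)&(d>0)
Q=P[y];print("yel",len(Q),np.percentile(Q,[2,10,50,90,98],axis=0).round(4))
f=Q[(Q[:,2]<Q[:,2].max()-.012)];print("front x",np.median(f[:,0]),f[:,0].std(),len(f)); t=Q[Q[:,2]>np.percentile(Q[:,2],80)];print("top z",np.median(t[:,2]))
m[:]=0;m[192:206,303:323]=1;Q=P[m&(d>0)];Q=Q[(Q[:,2]>.17)&(Q[:,0]<.56)];print("foot",len(Q),np.percentile(Q,[5,50,95],axis=0).round(4), np.median(Q[:,0]))
m[:]=0;m[195:250,290:335]=1;C=P[m&(d>0)];C=C[(C[:,2]>.103)&(C[:,2]<.117)];print("collar",np.percentile(C,[2,98],axis=0).round(4))
x,y_=C[:,0],C[:,1];k=cv2.minEnclosingCircle(C[:,:2].astype(np.float32)*1000);print(k)
S=P[m&(d>0)];S=S[(S[:,2]>.12)&(S[:,2]<.146)];print("shaft",S.mean(0),np.percentile(S,[3,97],axis=0).round(4))
```

```text
yel 217 [[0.4797 0.0806 0.2348]
 [0.506  0.0826 0.2436]
 [0.5295 0.0919 0.2669]
 [0.5334 0.101  0.2699]
 [0.5342 0.1035 0.2785]]
front x 0.5292248988681988 0.013201086428248677 215
top z 0.2699322945847096
foot 253 [[0.5255 0.0732 0.1916]
 [0.5362 0.093  0.2142]
 [0.5381 0.111  0.2323]] 0.5362123265007502
collar [[0.4984 0.0654 0.1046]
 [0.5468 0.1181 0.1151]]
((520.3469848632812, 91.103271484375), 29.528905868530273)
shaft [0.52441747 0.09177488 0.13435072] [[0.5173 0.0816 0.1218]
 [0.5304 0.1013 0.1455]]
```

Request:
apply_moves --commands '[[[0, 0, 0, 0.0025, 0, 0, 0.015], [0, 0, 0, 0, 0, 0.01, 0.015], [0, 0, 0, 0, 0, 0.01, 0.015], [0, 0, 0, 0, 0, 0.008, 0.015], [0, 0, 0, 0, 0, 0.005, 0.015], [0, 0, 0, 0, 0, 0, 0.015], [0, 0, 0, 0, 0, 0, 0.015]]]'

```text
t: 5.8
position: [0.521, 0.0933, 0.2283]
tcp_rot: [1.0, -0.001, -0.0, -0.0]
force: [0.6, 0.9, -5.3]
finger_gap: 0.0227
```

Run:
```python
from h import *
s=state();print(s["position"],s["force"],s["ft_torque"])
p,d=snap("scene","s3")
cv2.imwrite('pics/c4.png',cv2.resize(cv2.cvtColor(p,4)[150:230,270:350],(600,600),interpolation=2))
```

```text
[0.52097637 0.09333307 0.22831084] [ 0.59048392  0.9136772  -5.27690963] [ 0.00309128 -0.07108237 -0.03608332]
```

View pics/c4.png

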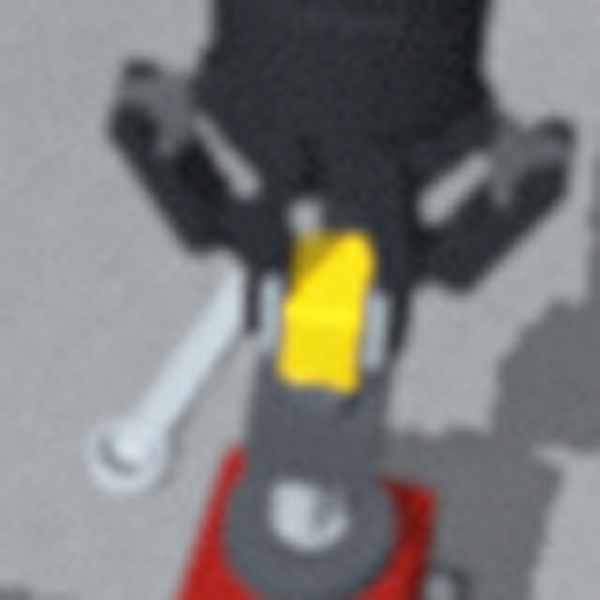

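Crop: foot (centre column ≈317) hovers straight over the shaft (≈312). Lower gently.

Request:
apply_moves --commands '[[[0, 0, 0, 0, 0, 0.002, 0.015], [0, 0, 0, 0, 0, 0.002, 0.015], [0, 0, 0, 0, 0, 0.002, 0.015], [0, 0, 0, 0, 0, 0, 0.015]]]'

```text
t: 6.25
position: [0.5208, 0.0933, 0.2221]
tcp_rot: [1.0, -0.001, -0.0, 0.0]
force: [-1.3, -0.1, -6.1]
finger_gap: 0.0233
```

Request:
apply_moves --commands '[[[0, 0, 0, 0, 0, 0.001, 0.015], [0, 0, 0, 0, 0, 0.001, 0.015], [0, 0, 0, 0, 0, 0, 0.015]]]'

```text
t: 6.55
position: [0.5209, 0.0933, 0.2202]
tcp_rot: [1.0, -0.001, -0.0, 0.0]
force: [0.3, 0.4, -6.2]
finger_gap: 0.0232
```

Request:
apply_moves --commands '[[[0, 0, 0, 0, 0, 0.001, 0.015], [0, 0, 0, 0, 0, 0.001, 0.015], [0, 0, 0, 0, 0, 0, 0.015]]]'

```text
t: 6.85
position: [0.5212, 0.0934, 0.2187]
tcp_rot: [1.0, -0.001, 0.0, -0.0]
force: [-0.6, -0.5, 3.2]
finger_gap: 0.023
```

Request:
apply_moves --commands '[[[0, 0, 0, 0, 0, 0.0005, 0.015], [0, 0, 0, 0, 0, 0, 0.015]]]'

```text
t: 7.05
position: [0.5213, 0.0934, 0.2184]
tcp_rot: [1.0, -0.001, 0.001, -0.0]
force: [-2.3, -1.3, 7.9]
finger_gap: 0.0229
```

Request:
apply_moves --commands '[[[0, 0, -5, 0, -0.0002, 0, 0.015], [0, 0, -5, 0, -0.0002, 0, 0.015], [0, 0, -5, 0, -0.0002, 0, 0.015], [0, 0, 0, 0, 0, 0, 0.015]]]'

```text
t: 7.45
position: [0.521, 0.0943, 0.2184]
tcp_rot: [0.991, 0.132, 0.0, -0.0]
force: [-3.0, 1.8, 8.6]
finger_gap: 0.0232
```

Request:
apply_moves --commands '[[[0, 0, -5, 0, -0.0002, 0, 0.015], [0, 0, -5, 0, -0.0002, 0, 0.015], [0, 0, -5, 0, -0.0002, 0, 0.015], [0, 0, -5, 0, -0.0002, 0, 0.015], [0, 0, 0, 0, 0, 0, 0.015]]]'

```text
t: 7.95
position: [0.5207, 0.0952, 0.2184]
tcp_rot: [0.953, 0.302, 0.0, -0.0]
force: [-3.5, 3.0, 9.4]
finger_gap: 0.0229
```

Request:
apply_moves --commands '[[[0, 0, -5, 0, -0.0002, 0, 0.015], [0, 0, -5, 0, -0.0002, 0, 0.015], [0, 0, -5, 0, -0.0002, 0, 0.015], [0, 0, -5, 0, -0.0002, 0, 0.015], [0, 0, 0, 0, 0, 0, 0.015]]]'

```text
t: 8.45
position: [0.5205, 0.0958, 0.2186]
tcp_rot: [0.886, 0.463, 0.001, -0.0]
force: [-1.5, 1.3, 10.3]
finger_gap: 0.0231
```

Request:
apply_moves --commands '[[[0, 0, -5, 0, -0.0002, 0, 0.015], [0, 0, -5, 0, -0.0002, 0, 0.015], [0, 0, -5, 0, -0.0002, 0, 0.015], [0, 0, -5, 0, -0.0002, 0, 0.015], [0, 0, 0, 0, 0, 0, 0.015]]]'

```text
t: 8.95
position: [0.5197, 0.0966, 0.2186]
tcp_rot: [0.793, 0.61, 0.001, -0.0]
force: [-3.0, 4.3, 10.4]
finger_gap: 0.0232
```

Request:
apply_moves --commands '[[[0, 0, -5, 0, -0.0002, 0, 0.015], [0, 0, -5, 0, -0.0002, 0, 0.015], [0, 0, -5, 0, -0.0002, 0, 0.015], [0, 0, -5, 0, -0.0002, 0, 0.015], [0, 0, 0, 0, 0, 0, 0.015]]]'

```text
t: 9.45
position: [0.5183, 0.0969, 0.2185]
tcp_rot: [0.675, 0.738, 0.001, -0.0]
force: [-5.7, 4.2, 14.2]
finger_gap: 0.023
```

Request:
apply_moves --commands '[[[0, 0, -5, 0, -0.0002, -0.0002, 0.015], [0, 0, -5, 0, -0.0002, 0, 0.015], [0, 0, -5, 0, -0.0002, 0, 0.015], [0, 0, -5, 0, -0.0002, 0, 0.015], [0, 0, 0, 0, 0, 0, 0.015]]]'

```text
t: 9.95
position: [0.5172, 0.0964, 0.2186]
tcp_rot: [0.536, 0.844, 0.0, -0.001]
force: [-8.3, 3.5, 14.3]
finger_gap: 0.0231
```

Request:
apply_moves --commands '[[[0, 0, -5, 0, -0.0002, -0.0002, 0.015], [0, 0, -5, 0, -0.0002, 0, 0.015], [0, 0, -5, 0, -0.0002, 0, 0.015], [0, 0, -5, 0, -0.0002, 0, 0.015], [0, 0, 0, 0, 0, 0, 0.015]]]'

```text
t: 10.45
position: [0.5165, 0.0954, 0.2186]
tcp_rot: [0.382, 0.924, -0.0, -0.0]
force: [-8.0, 0.2, 13.0]
finger_gap: 0.0227
```

Run:
```python
from h import *
s=state();print(s["t"],s["position"],s["force"],s["ft_torque"],s["joint_pos"])
p,d=snap("scene","s4")
cv2.imwrite('pics/c5.png',cv2.resize(cv2.cvtColor(p,4)[150:230,270:350],(600,600),interpolation=2))
```

```text
10.45 [0.51647227 0.09540176 0.21864453] [-8.0197266   0.16000648 13.00100725] [ 0.11850079  2.44665466 -0.07498764] [ 0.22884887  0.48090394 -0.70370402  1.86831354  0.3815733   0.93171278
  0.1362995 ]
```

View pics/c5.png

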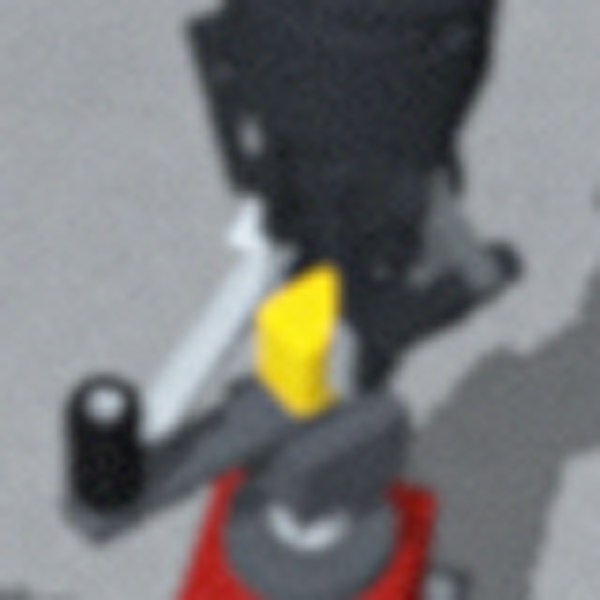

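Request:
apply_moves --commands '[[[0, 0, 0, 0.0007, -0.0007, 0, 0.015], [0, 0, -4, 0, -0.0001, 0, 0.015], [0, 0, -4, 0, -0.0001, 0, 0.015], [0, 0, -4, 0, -0.0001, 0, 0.015], [0, 0, -4, 0, -0.0001, 0, 0.015], [0, 0, 0, 0, 0, 0, 0.015]]]'

```text
t: 11.1
position: [0.5156, 0.0949, 0.2187]
tcp_rot: [0.25, 0.968, -0.0, -0.0]
force: [-6.0, -1.8, 12.0]
finger_gap: 0.0233
```

Request:
apply_moves --commands '[[[0, 0, -4, 0, -0.0001, 0, 0.015], [0, 0, -4, 0, -0.0001, 0, 0.015], [0, 0, -4, 0, -0.0001, 0, 0.015], [0, 0, -4, 0, -0.0001, 0, 0.015], [0, 0, 0, 0, 0, 0, 0.015]]]'

```text
t: 11.6
position: [0.5155, 0.0945, 0.2187]
tcp_rot: [0.113, 0.994, -0.0, -0.0]
force: [-5.8, -1.3, 12.6]
finger_gap: 0.0228
```

Not dropped yet, and a steady −x side force says the hole is off-centre on the pilot. Probe sideways to centre it.

Request:
apply_moves --commands '[[[0, 0, 0, 0.001, 0, -0.0005, 0.015], [0, 0, 0, 0, 0, 0, 0.015]]]'

```text
t: 11.8
position: [0.5149, 0.0945, 0.2189]
tcp_rot: [0.114, 0.993, -0.0, 0.0]
force: [-1.0, -1.3, 3.9]
finger_gap: 0.0228
```

Request:
apply_moves --commands '[[[0, 0, 0, 0.001, 0, 0, 0.015], [0, 0, 0, 0, 0, 0, 0.015]]]'

```text
t: 12.0
position: [0.5142, 0.0947, 0.2189]
tcp_rot: [0.114, 0.993, 0.0, 0.001]
force: [2.8, -2.1, 4.1]
finger_gap: 0.0229
```

Request:
apply_moves --commands '[[[0, 0, 0, 0.001, 0, 0, 0.015], [0, 0, 0, 0, 0, 0, 0.015]]]'

```text
t: 12.2
position: [0.5132, 0.0949, 0.2189]
tcp_rot: [0.114, 0.993, 0.0, 0.001]
force: [3.3, -2.2, 2.8]
finger_gap: 0.023
```

Request:
apply_moves --commands '[[[0, 0, 0, 0.001, 0, 0, 0.015], [0, 0, 0, 0, 0, 0, 0.015]]]'

```text
t: 12.4
position: [0.512, 0.0952, 0.2188]
tcp_rot: [0.114, 0.993, -0.0, 0.0]
force: [2.7, -1.8, 3.8]
finger_gap: 0.0232
```

Request:
apply_moves --commands '[[[0, 0, 0, 0.001, 0, 0, 0.015], [0, 0, 0, 0, 0, 0, 0.015]]]'

```text
t: 12.6
position: [0.5109, 0.0955, 0.2188]
tcp_rot: [0.114, 0.994, -0.0, 0.0]
force: [2.9, -3.6, 3.5]
finger_gap: 0.023
```

Request:
apply_moves --commands '[[[0, 0, 0, 0.001, 0, 0, 0.015], [0, 0, 0, 0, 0, 0, 0.015]]]'

```text
t: 12.8
position: [0.51, 0.0957, 0.2188]
tcp_rot: [0.114, 0.994, -0.0, 0.0]
force: [3.1, -3.5, 4.4]
finger_gap: 0.023
```

Run:
```python
from h import *
p,d=snap("scene","s5");P=cloud("scene",d)
cv2.imwrite('pics/c6.png',cv2.resize(cv2.cvtColor(p,4)[150:230,270:350],(600,600),interpolation=2))
B=P[150:245,270:350].reshape(-1,3)
for a,b in((.12,.142),(.148,.178),(.2,.226)):
    Q=B[(B[:,2]>a)&(B[:,2]<b)&(abs(B[:,0]-.518)<.06)];print(a,len(Q),np.percentile(Q,[3,50,97],axis=0).round(4).tolist())
h=cv2.cvtColor(cv2.cvtColor(p,4),cv2.COLOR_BGR2HSV);m=(h[...,0]>18)&(h[...,0]<35)&(h[...,1]>150);m[:150]=0;m[215:]=0;m[:,:295]=0;m[:,330:]=0
Q=P[m];print(len(Q),np.percentile(Q,[3,50,90,97],axis=0).round(4).tolist());v,u=np.nonzero(m);print(u.min(),u.max(),v.min(),v.max())
```

```text
0.12 10 [[0.5261, 0.0886, 0.1221], [0.5277, 0.0932, 0.1252], [0.5292, 0.098, 0.1283]]
0.148 97 [[0.5038, 0.0729, 0.1492], [0.5389, 0.1074, 0.1648], [0.5426, 0.1183, 0.1775]]
0.2 206 [[0.5053, 0.0729, 0.2012], [0.5263, 0.0946, 0.2195], [0.5357, 0.1183, 0.2258]]
195 [[0.5037, 0.0825, 0.1966], [0.53, 0.0932, 0.2241], [0.535, 0.1022, 0.2271], [0.536, 0.1041, 0.2362]]
307 319 183 203
```

View pics/c6.png

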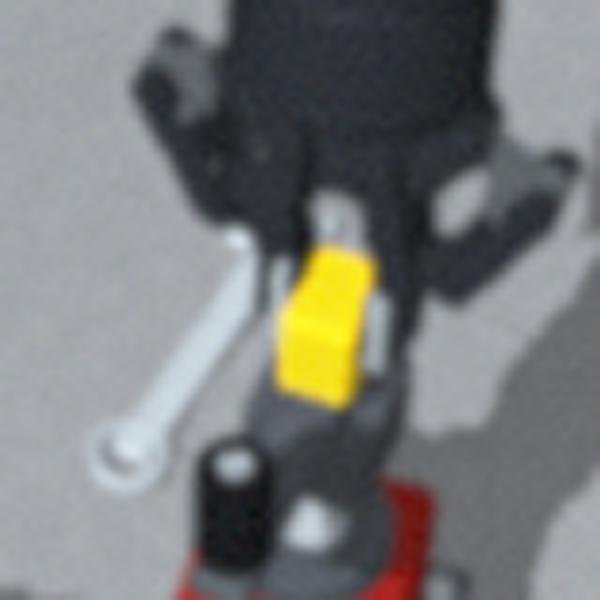

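Run:
```python
from h import *
for f,(u,v),yaw in(("s4",(284,205),315),("s5",(301.5,212),347)):
    d=np.load(f'pics/{f}.npy');P=cloud("scene",d);u=int(u)
    p=cv2.imread(f'pics/{f}.png');V=p.max(-1)
    B=P[v-12:v+20,u-8:u+9].reshape(-1,3);W=V[v-12:v+20,u-8:u+9].ravel()
    K=B[(W<60)&(B[:,2]>.17)&(B[:,0]>.53)];print(f,len(K),np.percentile(K,[3,50,90,97],axis=0).round(4).tolist())
    T=K[K[:,2]>np.percentile(K[:,2],75)];print(" top",T.mean(0))
    y=(K[:,1].min()+K[:,1].max())/2; 
    a=np.deg2rad(yaw);print(" knob y",np.percentile(K[:,1],[2,98]).mean()," axis y",np.percentile(K[:,1],[2,98]).mean()-.08*np.sin(a)," knob front x",np.percentile(K[:,0],95)-.012-.08*np.cos(a))
    V2=p.astype(int);
```

```text
s4 108 [[0.5712, 0.0303, 0.1925], [0.5892, 0.0397, 0.2195], [0.5916, 0.0459, 0.2346], [0.5924, 0.047, 0.2358]]
 top [0.5874759  0.03767541 0.23416173]
 knob y 0.03859508103803797  axis y 0.09516362353296179  knob front x 0.5236553398570175
s5 122 [[0.5752, 0.0708, 0.1905], [0.6045, 0.0818, 0.222], [0.6069, 0.0878, 0.2364], [0.6074, 0.0884, 0.237]]
 top [0.61727696 0.08277066 0.25823334]
 knob y 0.0795002426172654  axis y 0.09749632696477463  knob front x 0.5172892527233994
```

Evidence conflicts on whether the pilot is in the hole. Lift off, square up, and remeasure foot, block and pilot in the same picture.

Request:
apply_moves --commands '[[[0, 0, 0, 0, 0, -0.01, 0.015], [0, 0, 0, 0, 0, -0.01, 0.015], [0, 0, 0, 0, 0, -0.015, 0.015], [0, 0, -6.5, 0, 0, 0, 0.015], [0, 0, -6.5, 0, 0, 0, 0.015], [0, 0, 0, 0, 0, 0, 0.015], [0, 0, 0, 0, 0, 0, 0.015]]]'

```text
t: 13.55
position: [0.5098, 0.0957, 0.2542]
tcp_rot: [0.002, 1.0, 0.0, -0.0]
force: [0.0, -0.1, -6.2]
finger_gap: 0.0235
```

Run:
```python
from h import *
s=state();print(s["position"],s["tcp_rot"],s["force"])
I=[];D=[]
for i in range(6):
    p,d=camera("scene");I.append(p.astype(float));D.append(np.where(d>0,d,np.nan))
p=np.mean(I,0).astype(np.uint8);d=np.nanmedian(D,0).astype(np.float32);np.save('pics/s6.npy',d);b=cv2.cvtColor(p,4);cv2.imwrite('pics/s6.png',b)
cv2.imwrite('pics/c7.png',cv2.resize(b[140:230,265:355],(600,600),interpolation=2))
P=cloud("scene",d);print("reads differ:",np.nanstd(D,0).mean())
h=cv2.cvtColor(b,cv2.COLOR_BGR2HSV)
m=(h[...,0]>18)&(h[...,0]<35)&(h[...,1]>150);m[:130]=0;m[215:]=0;m[:,:295]=0;m[:,330:]=0
Q=P[m];print("yel",len(Q),np.percentile(Q,[3,50,90,97],axis=0).round(4).tolist())
```

```text
[0.5097909  0.09572206 0.25416172] [ 2.35888480e-03  9.99997215e-01  7.27496228e-05 -1.76711487e-05] [ 0.01264476 -0.13308775 -6.15711058]
reads differ: 0.0028379988
yel 211 [[0.5046, 0.0847, 0.2314], [0.5301, 0.096, 0.26], [0.5337, 0.1053, 0.2614], [0.5341, 0.1067, 0.2617]]
```

View pics/c7.png

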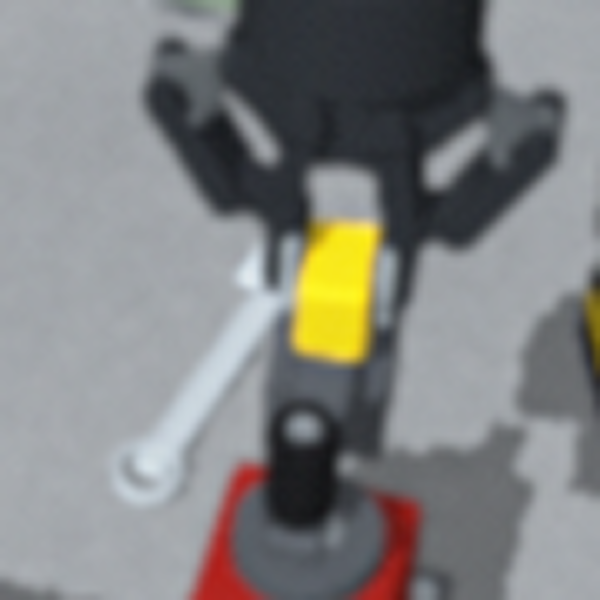

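Run:
```python
from h import *
d=np.load('pics/s6.npy');P=cloud("scene",d);p=cv2.imread('pics/s6.png');V=p.max(-1)
B=P[196:222,300:320].reshape(-1,3);W=V[196:222,300:320].ravel()
K=B[(W<70)&(B[:,2]>.2)];
for a in np.arange(.225,.275,.008):
    Q=K[(K[:,2]>a)&(K[:,2]<a+.008)]; 
    if len(Q)>3: print("knob",a,len(Q),np.percentile(Q[:,0],[50,90]).round(4),np.percentile(Q[:,1],[3,97]).round(4))
i=p[140:230,265:355]
B=P[185:215,300:330].reshape(-1,3)
for a in np.arange(.18,.26,.006):
    Q=B[(B[:,2]>a)&(B[:,2]<a+.006)&(B[:,0]<.56)]
    if len(Q)>3: print("foot/blk",round(a,3),len(Q),np.percentile(Q[:,0],[10,50,90]).round(4),np.percentile(Q[:,1],[3,97]).round(4))
# same for s2
P=cloud("scene",np.load('pics/s2.npy'));B=P[160:210,300:330].reshape(-1,3)
for a in np.arange(.186,.276,.006):
    Q=B[(B[:,2]>a)&(B[:,2]<a+.006)&(B[:,0]<.57)&(B[:,0]>.5)]
    if len(Q)>3: print("s2",round(a,3),len(Q),np.percentile(Q[:,0],[10,50,90]).round(4),np.percentile(Q[:,1],[3,97]).round(4))
```

```text
knob 0.233 22 [0.6067 0.6082] [0.088  0.1071]
knob 0.24100000000000002 26 [0.6072 0.6083] [0.0877 0.1077]
knob 0.24900000000000003 22 [0.607  0.6085] [0.0875 0.1068]
knob 0.257 25 [0.6071 0.6082] [0.0873 0.1061]
knob 0.265 61 [0.6014 0.6072] [0.0874 0.1065]
foot/blk 0.18 9 [0.5269 0.5369 0.5382] [0.0826 0.1167]
foot/blk 0.186 14 [0.5345 0.5372 0.5378] [0.0757 0.1165]
foot/blk 0.192 12 [0.5197 0.5371 0.5379] [0.0762 0.1165]
foot/blk 0.198 15 [0.5363 0.5372 0.5379] [0.0753 0.1166]
foot/blk 0.204 18 [0.5326 0.5372 0.5378] [0.075  0.1164]
foot/blk 0.21 105 [0.5079 0.5253 0.5372] [0.0749 0.1158]
foot/blk 0.216 10 [0.5124 0.5213 0.5323] [0.0858 0.115 ]
foot/blk 0.222 70 [0.534  0.543  0.5522] [0.0863 0.105 ]
foot/blk 0.228 17 [0.5325 0.5332 0.5356] [0.0848 0.1061]
foot/blk 0.234 23 [0.5228 0.5334 0.5339] [0.0798 0.1106]
foot/blk 0.24 34 [0.5192 0.5328 0.5337] [0.0805 0.118 ]
foot/blk 0.246 21 [0.5234 0.5329 0.5335] [0.0841 0.114 ]
foot/blk 0.252 20 [0.5329 0.5336 0.5342] [0.0851 0.106 ]
foot/blk 0.258 4 [0.5326 0.5332 0.5334] [0.0994 0.1054]
s2 0.186 16 [0.5356 0.5362 0.5382] [0.0743 0.1056]
s2 0.192 34 [0.5356 0.5367 0.5381] [0.0708 0.1118]
s2 0.198 30 [0.5349 0.5363 0.5381] [0.0707 0.1117]
s2 0.204 30 [0.5357 0.5372 0.5383] [0.0724 0.1117]
s2 0.21 39 [0.535  0.5367 0.5379] [0.0706 0.1113]
s2 0.216 60 [0.5154 0.5324 0.5372] [0.0717 0.1115]
s2 0.222 69 [0.5142 0.5298 0.5372] [0.071  0.1111]
s2 0.228 20 [0.5312 0.5355 0.5375] [0.0825 0.1006]
s2 0.234 21 [0.5321 0.5338 0.5366] [0.0814 0.0994]
s2 0.24 22 [0.5308 0.5325 0.5338] [0.081  0.1022]
s2 0.246 33 [0.527  0.5316 0.5337] [0.0696 0.1099]
s2 0.252 46 [0.5263 0.5312 0.533 ] [0.0681 0.1153]
s2 0.258 38 [0.5269 0.5312 0.5336] [0.0699 0.1158]
s2 0.264 143 [0.5045 0.5224 0.5314] [0.0698 0.1109]
s2 0.27 33 [0.5182 0.5279 0.5321] [0.069  0.1151]
s2 0.276 25 [0.5172 0.5279 0.5316] [0.072  0.1172]
```

Run:
```python
from h import *
f=["scene0","s1","s2"]
d=np.median([np.load(f'pics/{k}.npy') for k in f],0);P=cloud("scene",d)
B=P[198:235,298:324].reshape(-1,3)
for a in np.arange(.114,.154,.005):
    Q=B[(B[:,2]>a)&(B[:,2]<a+.005)&(B[:,0]<.54)&(B[:,0]>.50)]
    print(round(a,3),len(Q),np.percentile(Q[:,0],[5,50,95]).round(4),Q[:,1].min().round(4),Q[:,1].max().round(4),Q[:,1].mean().round(4)) if len(Q)>2 else 0
R=np.concatenate([cloud("scene",np.load(f'pics/{k}.npy'))[198:235,295:326].reshape(-1,3) for k in f])
print("top z",np.percentile(R[(R[:,2]>.14)&(R[:,2]<.17)][:,2],[50,90,97]))
p=np.mean([cv2.imread(f'pics/{k}.png').astype(float) for k in f],0).astype(np.uint8);h=cv2.cvtColor(p,cv2.COLOR_BGR2HSV)
s=h[200:220,300:324].astype(int);m=(s[...,0]>10)&(s[...,0]<32)&(s[...,1]>75);v,u=np.nonzero(m);print("brass",u.mean()+300,v.mean()+200,[ray("scene",u.mean()+300,v.mean()+200,z)[:2] for z in(.144,.148)])
```

```text
0.114 17 [0.5177 0.524  0.5296] 0.0798 0.1028 0.0929
0.119 10 [0.5212 0.5254 0.5298] 0.0822 0.0994 0.0903
0.124 11 [0.5182 0.5251 0.5297] 0.082 0.1015 0.0933
0.129 10 [0.52   0.5256 0.5294] 0.082 0.1011 0.0921
0.134 9 [0.5202 0.5252 0.5289] 0.0818 0.101 0.0921
0.139 14 [0.5186 0.5249 0.5288] 0.0815 0.1027 0.0913
0.144 25 [0.5123 0.5233 0.5285] 0.0813 0.1007 0.0915
0.149 16 [0.516  0.5199 0.5242] 0.0858 0.0975 0.092
top z [0.14704299 0.15164278 0.15291371]
brass 311.22222222222223 209.5 [array([0.51553071, 0.09077105]), array([0.51852222, 0.09108575])]
```

Averaged measurements agree: hole axis now at (0.5162, 0.0958), shaft at about (0.518, 0.092); the crank also slid about 4 mm in the jaws (axis now 6.4 mm behind the TCP along tool x). Correct, grip harder and try again turning clockwise about the true axis.

Request:
apply_moves --commands '[[[0, 0, 0, -0.0018, -0.0037, 0, 0.015], [0, 0, 0, 0, 0, 0.01, 0.015], [0, 0, 0, 0, 0, 0.01, 0.015], [0, 0, 0, 0, 0, 0.01, 0.015], [0, 0, 0, 0, 0, 0.002, 0.015], [0, 0, 0, 0, 0, 0, 0.015], [0, 0, 0, 0, 0, 0, 0.015]]]' --force 110

```text
t: 14.55
position: [0.5117, 0.0923, 0.2219]
tcp_rot: [0.0, 1.0, 0.0, 0.0]
force: [-0.9, 0.6, -5.2]
finger_gap: 0.022
```

Request:
apply_moves --commands '[[[0, 0, 0, 0, 0, 0.001, 0.015], [0, 0, 0, 0, 0, 0.001, 0.015], [0, 0, 0, 0, 0, 0, 0.015]]]'

```text
t: 14.85
position: [0.5116, 0.092, 0.2197]
tcp_rot: [0.001, 1.0, -0.0, 0.0]
force: [-0.5, -0.6, -5.5]
finger_gap: 0.0223
```

Request:
apply_moves --commands '[[[0, 0, 0, 0, 0, 0.001, 0.015], [0, 0, 0, 0, 0, 0, 0.015]]]'

```text
t: 15.05
position: [0.5116, 0.092, 0.2186]
tcp_rot: [0.001, 1.0, -0.0, -0.0]
force: [0.9, 0.2, -5.3]
finger_gap: 0.0226
```

Request:
apply_moves --commands '[[[0, 0, 0, 0, 0, 0.001, 0.015], [0, 0, 0, 0, 0, 0, 0.015]]]'

```text
t: 15.25
position: [0.5117, 0.0919, 0.2177]
tcp_rot: [0.001, 1.0, -0.0, 0.0]
force: [0.1, -2.5, -5.3]
finger_gap: 0.0221
```

Request:
apply_moves --commands '[[[0, 0, 0, 0, 0, 0.001, 0.015], [0, 0, 0, 0, 0, 0, 0.015]]]'

```text
t: 15.45
position: [0.5117, 0.0919, 0.2167]
tcp_rot: [0.001, 1.0, -0.0, 0.0]
force: [1.3, -3.0, -4.2]
finger_gap: 0.0221
```

Request:
apply_moves --commands '[[[0, 0, 0, 0, 0, 0.001, 0.015], [0, 0, 0, 0, 0, 0, 0.015]]]'

```text
t: 15.65
position: [0.5117, 0.0919, 0.2155]
tcp_rot: [0.001, 1.0, -0.0, -0.0]
force: [1.9, -1.7, -5.4]
finger_gap: 0.0223
```

It is going down past the earlier stop with no load. Continue.

Request:
apply_moves --commands '[[[0, 0, 0, 0, 0, 0.001, 0.015], [0, 0, 0, 0, 0, 0.001, 0.015], [0, 0, 0, 0, 0, 0, 0.015]]]'

```text
t: 15.95
position: [0.5116, 0.092, 0.2135]
tcp_rot: [0.001, 1.0, -0.0, -0.0]
force: [1.5, -3.1, -5.5]
finger_gap: 0.0225
```

Request:
apply_moves --commands '[[[0, 0, 0, 0, 0, 0.001, 0.015], [0, 0, 0, 0, 0, 0, 0.015]]]'

```text
t: 16.15
position: [0.5116, 0.092, 0.2126]
tcp_rot: [0.001, 1.0, 0.0, -0.0]
force: [1.2, -2.7, -5.4]
finger_gap: 0.0222
```

Request:
apply_moves --commands '[[[0, 0, 0, 0, 0, 0.001, 0.015], [0, 0, 0, 0, 0, 0.001, 0.015], [0, 0, 0, 0, 0, 0.001, 0.015], [0, 0, 0, 0, 0, 0, 0.015]]]'

```text
t: 16.55
position: [0.5116, 0.0921, 0.2095]
tcp_rot: [0.001, 1.0, 0.0, -0.0]
force: [1.5, -3.1, -5.7]
finger_gap: 0.0221
```

Request:
apply_moves --commands '[[[0, 0, 0, 0, 0, 0.0015, 0.015], [0, 0, 0, 0, 0, 0.0015, 0.015], [0, 0, 0, 0, 0, 0.0015, 0.015], [0, 0, 0, 0, 0, 0, 0.015]]]'

```text
t: 16.95
position: [0.5116, 0.0921, 0.205]
tcp_rot: [0.001, 1.0, 0.0, -0.0]
force: [1.1, -3.7, -6.5]
finger_gap: 0.0222
```

Request:
apply_moves --commands '[[[0, 0, 0, 0, 0, 0.0015, 0.015], [0, 0, 0, 0, 0, 0.0015, 0.015], [0, 0, 0, 0, 0, 0.0015, 0.015], [0, 0, 0, 0, 0, 0, 0.015]]]'

```text
t: 17.35
position: [0.5116, 0.0921, 0.2005]
tcp_rot: [0.001, 1.0, 0.0, -0.0]
force: [1.1, -3.3, -5.9]
finger_gap: 0.0221
```

Request:
apply_moves --commands '[[[0, 0, 0, 0, 0, 0.0015, 0.015], [0, 0, 0, 0, 0, 0.0015, 0.015], [0, 0, 0, 0, 0, 0.0015, 0.015], [0, 0, 0, 0, 0, 0, 0.015]]]'

```text
t: 17.75
position: [0.5116, 0.092, 0.196]
tcp_rot: [0.001, 1.0, -0.0, -0.0]
force: [1.9, -3.7, -6.9]
finger_gap: 0.0218
```

Sliding down the square freely. Down to the stop in small steps.

Request:
apply_moves --commands '[[[0, 0, 0, 0, 0, 0.0015, 0.015], [0, 0, 0, 0, 0, 0.0015, 0.015], [0, 0, 0, 0, 0, 0.001, 0.015], [0, 0, 0, 0, 0, 0, 0.015]]]'

```text
t: 18.15
position: [0.5116, 0.0921, 0.192]
tcp_rot: [0.001, 1.0, 0.0, -0.0]
force: [1.8, -3.5, -6.8]
finger_gap: 0.0221
```

Request:
apply_moves --commands '[[[0, 0, 0, 0, 0, 0.001, 0.015], [0, 0, 0, 0, 0, 0.001, 0.015], [0, 0, 0, 0, 0, 0, 0.015]]]'

```text
t: 18.45
position: [0.5117, 0.0921, 0.1903]
tcp_rot: [0.001, 1.0, -0.0, 0.0]
force: [-0.3, -4.6, -1.6]
finger_gap: 0.0224
```

Request:
apply_moves --commands '[[[0, 0, 0, 0, 0, 0.001, 0.015], [0, 0, 0, 0, 0, 0.001, 0.015], [0, 0, 0, 0, 0, 0, 0.015]]]'

```text
t: 18.75
position: [0.512, 0.0923, 0.1897]
tcp_rot: [0.001, 1.0, -0.0, 0.001]
force: [-8.6, -9.2, 32.1]
finger_gap: 0.0222
```

Seated: TCP stopped at 0.190, so the underside is about 29 mm below the shoulder. Unload, release, and go above the knob.

Request:
apply_moves --commands '[[[0, 0, 0, 0, 0, -0.0018, 0.015], [0, 0, 0, 0, 0, 0, 0.03], [0, 0, 0, 0, 0, 0, 0.05], [0, 0, 0, 0, 0, 0, 0.07], [0, 0, 0, 0, 0, 0, 0.085], [0, 0, 0, 0, 0, 0, 0.085], [0, 0, 0, 0, 0, 0, 0.085], [0, 0, 0, 0, 0, -0.02, 0.085], [0, 0, 0, 0, 0, -0.03, 0.085], [0, 0, 0, 0, 0, -0.03, 0.085], [0, 0, 0, -0.03, 0, 0, 0.085], [0, 0, 0, -0.03, 0, 0, 0.085], [0, 0, 0, -0.026, 0, 0, 0.085], [0, 0, 0, 0, 0, 0, 0.085], [0, 0, 0, 0, 0, 0, 0.085]]]'

```text
t: 20.25
position: [0.5974, 0.0923, 0.2696]
tcp_rot: [0.0, 1.0, 0.0, -0.0]
force: [0.3, -0.2, 0.1]
finger_gap: 0.0852
```

```bash
cat >> h.py <<'E'
def multi(n,k=5):
    I=[];D=[]
    for i in range(k):
        p,d=camera(n);I.append(p.astype(float));D.append(np.where(d>0,d,np.nan))
    return cv2.cvtColor(np.mean(I,0).astype(np.uint8),4),np.nanmedian(D,0)
E
python3 - <<'E'
from h import *
s=state();print(s["t"],s["position"],s["tcp_rot"],s["force"])
b,d=multi("scene");cv2.imwrite('pics/s7.png',b);P=cloud("scene",d)
cv2.imwrite('pics/c8.png',cv2.resize(b[140:300,220:440],(800,582),interpolation=2))
h=cv2.cvtColor(b,cv2.COLOR_BGR2HSV);m=(h[...,0]>18)&(h[...,0]<35)&(h[...,1]>150);m[:150]=0;m[225:]=0;m[:,:295]=0;m[:,330:]=0
Q=P[m];print("yel",len(Q),np.percentile(Q,[3,50,90,97],axis=0).round(4).tolist())
m=b.max(-1)<60;m&=(P[...,2]>.165)&(P[...,2]<.212)&(P[...,0]>.57)&(abs(P[...,1]-.092)<.05);Q=P[m];print("knob",len(Q),np.percentile(Q,[3,50,97],axis=0).round(4).tolist())
for a,c in((slice(265,286),slice(345,416)),(slice(245,263),slice(235,316))):
    print("board z",np.median(P[a,c][...,2]))
E
```

```text
20.25 [0.59740373 0.09229731 0.26955074] [ 4.34870436e-04  9.99999779e-01  2.49076944e-04 -4.36210794e-04] [ 0.32281219 -0.22646904  0.0909662 ]
yel 189 [[0.5103, 0.0806, 0.1667], [0.534, 0.0923, 0.1957], [0.5394, 0.1012, 0.1979], [0.54, 0.1025, 0.1988]]
knob 97 [[0.5985, 0.0748, 0.1691], [0.6115, 0.0865, 0.1923], [0.6143, 0.0937, 0.2023]]
board z 0.12370637877460477
board z 0.09353190217958735
```

View pics/c8.png

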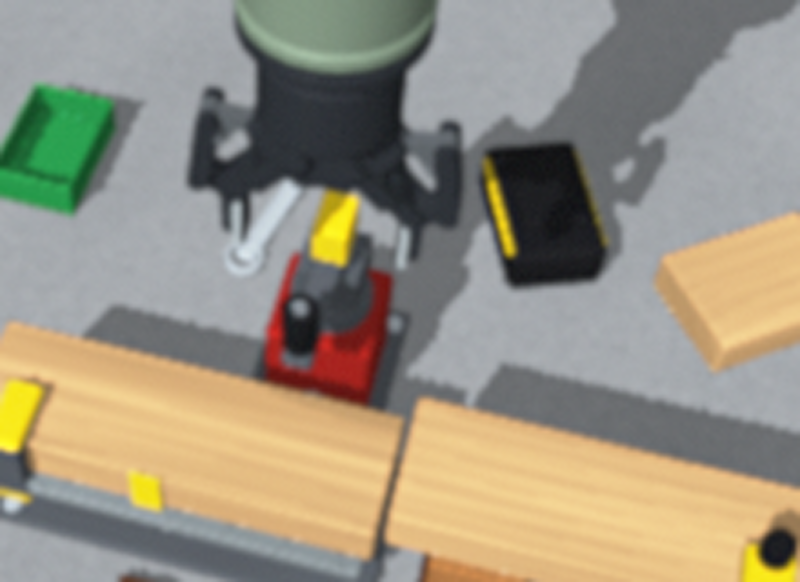

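Crop: crank seated, upright on the lift with the knob pointing to the boards at (300,325), slightly clockwise of +x. Boards 30 mm apart. Move over the knob, descend, grip.

Request:
apply_moves --commands '[[[0, 0, 0, -0.0025, -0.0065, 0, 0.085], [0, 0, 0, 0, 0, 0.025, 0.085], [0, 0, 0, 0, 0, 0.025, 0.085], [0, 0, 0, 0, 0, 0.02, 0.085], [0, 0, 0, 0, 0, 0.0085, 0.085], [0, 0, 0, 0, 0, 0, 0.06], [0, 0, 0, 0, 0, 0, 0.04], [0, 0, 0, 0, 0, 0, 0.03], [0, 0, 0, 0, 0, 0, 0.02], [0, 0, 0, 0, 0, 0, 0.02], [0, 0, 0, 0, 0, 0, 0.02], [0, 0, 0, 0, 0, 0, 0.02]]]' --force 50

```text
t: 21.7
position: [0.6005, 0.0855, 0.1919]
tcp_rot: [0.001, 1.0, 0.0, 0.001]
force: [2.4, -0.2, 5.1]
finger_gap: 0.0224
```

```bash
cat > w.py <<'E'
import numpy as np,sys
t0,n,st=map(float,sys.argv[1:4]);R=.08
t=np.deg2rad(t0-st*np.arange(int(n)+1));x=np.round(-R*np.cos(t),4);y=np.round(R*np.sin(t),4)
print([[0,0,0,round(a,4),round(b,4),0,.02] for a,b in zip(np.diff(x),np.diff(y))])
E
for a in -4.5 -94.5 -184.5 -274.5; do python3 w.py $a 15 6; done
```

```text
[[0, 0, 0, np.float64(0.0011), np.float64(-0.0083), 0, 0.02], [0, 0, 0, np.float64(0.002), np.float64(-0.0081), 0, 0.02], [0, 0, 0, np.float64(0.0028), np.float64(-0.0079), 0, 0.02], [0, 0, 0, np.float64(0.0036), np.float64(-0.0076), 0, 0.02], [0, 0, 0, np.float64(0.0044), np.float64(-0.0071), 0, 0.02], [0, 0, 0, np.float64(0.0051), np.float64(-0.0067), 0, 0.02], [0, 0, 0, np.float64(0.0057), np.float64(-0.006), 0, 0.02], [0, 0, 0, np.float64(0.0064), np.float64(-0.0055), 0, 0.02], [0, 0, 0, np.float64(0.0069), np.float64(-0.0047), 0, 0.02], [0, 0, 0, np.float64(0.0074), np.float64(-0.004), 0, 0.02], [0, 0, 0, np.float64(0.0077), np.float64(-0.0032), 0, 0.02], [0, 0, 0, np.float64(0.008), np.float64(-0.0024), 0, 0.02], [0, 0, 0, np.float64(0.0083), np.float64(-0.0015), 0, 0.02], [0, 0, 0, np.float64(0.0083), np.float64(-0.0007), 0, 0.02], [0, 0, 0, np.float64(0.0084), np.float64(0.0002), 0, 0.02]]
[[0, 0, 0, np.float64(0.0083), np.float64(0.0011), 0, 0.02], [0, 0, 0, np.float64(0.0081), np.float64(0.002), 0, 0.02], [0, 0, 0, np.float64(0.0079), np.float64(0.0028), 0, 0.02], [0, 0, 0,
[... 1847 characters left out ...]
64(-0.0036), 0, 0.02], [0, 0, 0, np.float64(-0.0071), np.float64(-0.0044), 0, 0.02], [0, 0, 0, np.float64(-0.0067), np.float64(-0.0051), 0, 0.02], [0, 0, 0, np.float64(-0.006), np.float64(-0.0057), 0, 0.02], [0, 0, 0, np.float64(-0.0055), np.float64(-0.0064), 0, 0.02], [0, 0, 0, np.float64(-0.0047), np.float64(-0.0069), 0, 0.02], [0, 0, 0, np.float64(-0.004), np.float64(-0.0074), 0, 0.02], [0, 0, 0, np.float64(-0.0032), np.float64(-0.0077), 0, 0.02], [0, 0, 0, np.float64(-0.0024), np.float64(-0.008), 0, 0.02], [0, 0, 0, np.float64(-0.0015), np.float64(-0.0083), 0, 0.02], [0, 0, 0, np.float64(-0.0007), np.float64(-0.0083), 0, 0.02], [0, 0, 0, np.float64(0.0002), np.float64(-0.0084), 0, 0.02]]
```

First half of a quarter turn, to check forces.

Request:
apply_moves --commands '[[[0, 0, 0, 0.0011, -0.0083, 0, 0.02], [0, 0, 0, 0.002, -0.0081, 0, 0.02], [0, 0, 0, 0.0028, -0.0079, 0, 0.02], [0, 0, 0, 0.0036, -0.0076, 0, 0.02], [0, 0, 0, 0.0044, -0.0071, 0, 0.02], [0, 0, 0, 0.0051, -0.0067, 0, 0.02], [0, 0, 0, 0.0057, -0.006, 0, 0.02], [0, 0, 0, 0.0064, -0.0055, 0, 0.02]]]'

```text
t: 22.5
position: [0.5693, 0.0271, 0.192]
tcp_rot: [0.001, 1.0, -0.0, 0.001]
force: [4.4, -3.5, 9.6]
finger_gap: 0.0229
```

Request:
apply_moves --commands '[[[0, 0, 0, 0.0069, -0.0047, 0, 0.02], [0, 0, 0, 0.0074, -0.004, 0, 0.02], [0, 0, 0, 0.0077, -0.0032, 0, 0.02], [0, 0, 0, 0.008, -0.0024, 0, 0.02], [0, 0, 0, 0.0083, -0.0015, 0, 0.02], [0, 0, 0, 0.0083, -0.0007, 0, 0.02], [0, 0, 0, 0.0084, 0.0002, 0, 0.02], [0, 0, 0, 0, 0, 0, 0.02]]]'

```text
t: 23.3
position: [0.5141, 0.0098, 0.1925]
tcp_rot: [0.002, 1.0, -0.001, 0.001]
force: [2.7, -13.3, 21.7]
finger_gap: 0.0226
```

Request:
apply_moves --commands '[[[0, 0, 0, 0, -0.0015, -0.001, 0.02], [0, 0, 0, 0, 0, 0, 0.02]]]'

```text
t: 23.5
position: [0.5143, 0.0096, 0.1932]
tcp_rot: [0.001, 1.0, -0.0, 0.001]
force: [1.6, -4.9, 13.6]
finger_gap: 0.0229
```

Request:
apply_moves --commands '[[[0, 0, 0, 0.0083, 0.0007, -0.001, 0.02], [0, 0, 0, 0.0081, 0.0017, 0, 0.02], [0, 0, 0, 0.0079, 0.0028, 0, 0.02], [0, 0, 0, 0.0076, 0.0036, 0, 0.02], [0, 0, 0, 0.0071, 0.0044, 0, 0.02], [0, 0, 0, 0.0067, 0.0051, 0, 0.02], [0, 0, 0, 0.006, 0.0057, 0, 0.02], [0, 0, 0, 0.0055, 0.0064, 0, 0.02]]]'

```text
t: 24.3
position: [0.4553, 0.0385, 0.1936]
tcp_rot: [0.002, 1.0, -0.002, -0.001]
force: [-11.9, -14.4, 23.8]
finger_gap: 0.0228
```

Request:
apply_moves --commands '[[[0, 0, 0, 0.0047, 0.0069, 0, 0.02], [0, 0, 0, 0.004, 0.0074, 0, 0.02], [0, 0, 0, 0.0032, 0.0077, 0, 0.02], [0, 0, 0, 0.0024, 0.008, 0, 0.02], [0, 0, 0, 0.0015, 0.0083, 0, 0.02], [0, 0, 0, 0.0007, 0.0083, 0, 0.02], [0, 0, 0, -0.0002, 0.0084, 0, 0.02], [0, 0, 0, 0, 0, 0, 0.02]]]'

```text
t: 25.1
position: [0.4361, 0.0962, 0.1931]
tcp_rot: [-0.0, 1.0, -0.002, -0.004]
force: [-35.4, -0.3, 31.7]
finger_gap: 0.0224
```

Side load is growing (−35 N in x): my circle is a few mm off. Relieve first.

Request:
apply_moves --commands '[[[0, 0, 0, 0.002, 0, -0.001, 0.02], [0, 0, 0, 0.002, 0, -0.001, 0.02], [0, 0, 0, 0.001, 0, -0.001, 0.02], [0, 0, 0, 0, 0, 0, 0.02]]]'

```text
t: 25.5
position: [0.4358, 0.0955, 0.1965]
tcp_rot: [0.001, 1.0, -0.0, 0.0]
force: [5.0, -0.5, -3.5]
finger_gap: 0.0222
```

Run:
```python
from h import *
s=state();print(s["t"],s["position"],s["tcp_rot"],s["force"],s["joint_pos"])
b,d=multi("scene",4);cv2.imwrite('pics/s8.png',b);P=cloud("scene",d)
h=cv2.cvtColor(b,cv2.COLOR_BGR2HSV);m=(h[...,0]>18)&(h[...,0]<35)&(h[...,1]>150);m[:150]=0;m[225:]=0;m[:,:290]=0;m[:,335:]=0
Q=P[m];print("yel",len(Q),np.percentile(Q,[3,50,90,97],axis=0).round(4).tolist())
B=P[180:240,285:340].reshape(-1,3)
for a in np.arange(.112,.208,.008):
    Q=B[(B[:,2]>a)&(B[:,2]<a+.008)&(B[:,0]<.56)&(B[:,0]>.5)]
    if len(Q)>3: print(round(a,3),len(Q),np.percentile(Q[:,0],[10,50,90]).round(4),np.percentile(Q[:,1],[3,97]).round(4))
for a,c in((slice(265,286),slice(345,416)),(slice(240,258),slice(235,316))):
    print("board z",np.median(P[a,c][...,2]))
t,_=snap("top","t8")
```

```text
25.5 [0.43583594 0.09549831 0.19652442] [ 8.87590823e-04  9.99999553e-01 -4.66959801e-05  3.21717448e-04] [ 5.03449277 -0.49378687 -3.50128159] [ 0.38426712  0.45130284 -0.93091905  2.0737481   0.48632174  0.8470521
  0.7370264 ]
yel 196 [[0.504, 0.0802, 0.1676], [0.5308, 0.0921, 0.1957], [0.5353, 0.1013, 0.1979], [0.5358, 0.1027, 0.1986]]
0.112 10 [0.5385 0.5394 0.5404] [0.071  0.1095]
0.12 37 [0.538  0.5395 0.5403] [0.0705 0.112 ]
0.128 38 [0.5377 0.5392 0.5401] [0.0704 0.1118]
0.136 39 [0.524  0.5393 0.5399] [0.0701 0.1128]
0.144 114 [0.5056 0.529  0.5392] [0.0705 0.1119]
0.152 42 [0.5177 0.5352 0.539 ] [0.0723 0.1102]
0.16 31 [0.5341 0.536  0.5385] [0.0811 0.0998]
0.168 23 [0.5335 0.5348 0.5357] [0.0802 0.1029]
0.176 23 [0.5288 0.5347 0.5357] [0.0799 0.1032]
0.184 26 [0.5256 0.5343 0.5355] [0.0797 0.1035]
0.192 128 [0.5059 0.5212 0.534 ] [0.0802 0.1026]
board z 0.12373824975574776
board z 0.1000379171160018
```

Crank is still fully seated (foot at 0.518, 0.0913), and the board has risen 6.5 mm to 0.1000. Continue with the corrected circle.

```bash
sed -i 's/round(a,4),round(b,4)/float(round(a,4)),float(round(b,4))/' w.py; for a in -183 -273 -363; do python3 w.py $a 10 9; done
```

```text
[[0, 0, 0, -0.0016, 0.0124, 0, 0.02], [0, 0, 0, -0.0036, 0.0121, 0, 0.02], [0, 0, 0, -0.0054, 0.0113, 0, 0.02], [0, 0, 0, -0.0071, 0.0103, 0, 0.02], [0, 0, 0, -0.0087, 0.0092, 0, 0.02], [0, 0, 0, -0.0099, 0.0076, 0, 0.02], [0, 0, 0, -0.0111, 0.006, 0, 0.02], [0, 0, 0, -0.0118, 0.0042, 0, 0.02], [0, 0, 0, -0.0123, 0.0023, 0, 0.02], [0, 0, 0, -0.0126, 0.0003, 0, 0.02]]
[[0, 0, 0, -0.0124, -0.0016, 0, 0.02], [0, 0, 0, -0.0121, -0.0036, 0, 0.02], [0, 0, 0, -0.0113, -0.0054, 0, 0.02], [0, 0, 0, -0.0103, -0.0071, 0, 0.02], [0, 0, 0, -0.0092, -0.0087, 0, 0.02], [0, 0, 0, -0.0076, -0.0099, 0, 0.02], [0, 0, 0, -0.006, -0.0111, 0, 0.02], [0, 0, 0, -0.0042, -0.0118, 0, 0.02], [0, 0, 0, -0.0023, -0.0123, 0, 0.02], [0, 0, 0, -0.0003, -0.0126, 0, 0.02]]
[[0, 0, 0, 0.0016, -0.0124, 0, 0.02], [0, 0, 0, 0.0036, -0.0121, 0, 0.02], [0, 0, 0, 0.0054, -0.0113, 0, 0.02], [0, 0, 0, 0.0071, -0.0103, 0, 0.02], [0, 0, 0, 0.0087, -0.0092, 0, 0.02], [0, 0, 0, 0.0099, -0.0076, 0, 0.02], [0, 0, 0, 0.0111, -0.006, 0, 0.02], [0, 0, 0, 0.0118, -0.0042, 0, 0.02], [0, 0, 0, 0.0123, -0.0023, 0, 0.02], [0, 0, 0, 0.0126, -0.0003, 0, 0.02]]
```

Request:
apply_moves --commands '[[[0, 0, 0, -0.0023, 0.0124, 0.0005, 0.02], [0, 0, 0, -0.0036, 0.0121, 0.0005, 0.02], [0, 0, 0, -0.0054, 0.0113, 0, 0.02], [0, 0, 0, -0.0071, 0.0103, 0, 0.02], [0, 0, 0, -0.0087, 0.0092, 0, 0.02]]]'

```text
t: 26.25
position: [0.462, 0.1517, 0.1956]
tcp_rot: [0.0, 1.0, -0.0, -0.001]
force: [-3.9, -0.2, 8.7]
finger_gap: 0.0228
```

Request:
apply_moves --commands '[[[0, 0, 0, -0.0099, 0.0076, 0, 0.02], [0, 0, 0, -0.0111, 0.006, 0, 0.02], [0, 0, 0, -0.0118, 0.0042, 0, 0.02], [0, 0, 0, -0.0123, 0.0023, 0, 0.02], [0, 0, 0, -0.0126, 0.0003, 0, 0.02], [0, 0, 0, 0, 0, 0, 0.02]]]'

```text
t: 26.85
position: [0.5213, 0.1725, 0.1958]
tcp_rot: [0.001, 1.0, 0.001, 0.0]
force: [-0.8, 3.2, 8.5]
finger_gap: 0.0228
```

Request:
apply_moves --commands '[[[0, 0, 0, -0.0124, -0.0016, -0.0005, 0.02], [0, 0, 0, -0.0121, -0.0036, 0, 0.02], [0, 0, 0, -0.0113, -0.0054, 0, 0.02], [0, 0, 0, -0.0103, -0.0071, 0, 0.02], [0, 0, 0, -0.0092, -0.0087, 0, 0.02]]]'

```text
t: 27.35
position: [0.5758, 0.1463, 0.1963]
tcp_rot: [0.0, 1.0, 0.001, -0.0]
force: [-0.5, 5.9, 3.7]
finger_gap: 0.0226
```

Request:
apply_moves --commands '[[[0, 0, 0, -0.0076, -0.0099, 0, 0.02], [0, 0, 0, -0.006, -0.0111, 0, 0.02], [0, 0, 0, -0.0042, -0.0118, 0, 0.02], [0, 0, 0, -0.0023, -0.0123, 0, 0.02], [0, 0, 0, -0.0003, -0.0126, 0, 0.02], [0, 0, 0, 0, 0, 0, 0.02]]]'

```text
t: 27.95
position: [0.5966, 0.0859, 0.1961]
tcp_rot: [0.002, 1.0, -0.0, 0.0]
force: [5.7, 0.2, 5.6]
finger_gap: 0.0228
```

```bash
cat > bz.py <<'E'
from h import *
s=state();print(s["t"],s["position"],s["force"])
b,d=multi("scene",4);cv2.imwrite('pics/sl.png',b);P=cloud("scene",d)
def near(x,y):
    m=(abs(P[...,0]-x)<.02)&(abs(P[...,1]-y)<.05)&(P[...,2]>.08)&(P[...,2]<.14);h=cv2.cvtColor(b,cv2.COLOR_BGR2HSV)
    m&=(h[...,0]>8)&(h[...,0]<20)&(h[...,1]>60);return m.sum(),np.median(P[m][:,2])
f=near(.647,.25);l=near(.637,.06);l2=near(.632,-.02);print("fixed",f,"lift",l,l2,"diff",f[1]-l[1],f[1]-l2[1])
E
python3 bz.py
```

```text
27.95 [0.59659654 0.08593407 0.1961465 ] [5.66422532 0.18330526 5.5512271 ]
fixed (np.int64(621), np.float64(0.12377157259996718)) lift (np.int64(633), np.float64(0.11025987526872161)) (np.int64(579), np.float64(0.11032175903246788)) diff 0.013511697331245576 0.013449813567499302
```

13.5 mm to go ≈ 243°. Another half turn.

Request:
apply_moves --commands '[[[0, 0, 0, 0.0012, -0.0124, 0, 0.02], [0, 0, 0, 0.0034, -0.0121, 0, 0.02], [0, 0, 0, 0.0054, -0.0113, 0, 0.02], [0, 0, 0, 0.0071, -0.0103, 0, 0.02], [0, 0, 0, 0.0087, -0.0092, 0, 0.02], [0, 0, 0, 0.0099, -0.0076, 0, 0.02], [0, 0, 0, 0.0111, -0.006, 0, 0.02], [0, 0, 0, 0.0118, -0.0042, 0, 0.02], [0, 0, 0, 0.0123, -0.0023, 0, 0.02], [0, 0, 0, 0.0126, -0.0003, 0, 0.02], [0, 0, 0, 0, 0, 0, 0.02]]]'

```text
t: 29.25
position: [0.5114, 0.0119, 0.1962]
tcp_rot: [0.0, 1.0, -0.0, -0.0]
force: [0.1, -1.0, 3.6]
finger_gap: 0.0228
```

Request:
apply_moves --commands '[[[0, 0, 0, 0.0124, 0.0016, 0, 0.02], [0, 0, 0, 0.0121, 0.0036, 0, 0.02], [0, 0, 0, 0.0113, 0.0054, 0, 0.02], [0, 0, 0, 0.0103, 0.0071, 0, 0.02], [0, 0, 0, 0.0092, 0.0087, 0, 0.02]]]'

```text
t: 29.75
position: [0.4569, 0.038, 0.1959]
tcp_rot: [0.001, 1.0, -0.001, -0.0]
force: [0.7, -3.5, 4.3]
finger_gap: 0.0224
```

Request:
apply_moves --commands '[[[0, 0, 0, 0.0076, 0.0099, 0, 0.02], [0, 0, 0, 0.006, 0.0111, 0, 0.02], [0, 0, 0, 0.0042, 0.0118, 0, 0.02], [0, 0, 0, 0.0023, 0.0123, 0, 0.02], [0, 0, 0, 0.0003, 0.0126, 0, 0.02], [0, 0, 0, 0, 0, 0, 0.02]]]'

```text
t: 30.35
position: [0.4363, 0.0976, 0.1959]
tcp_rot: [-0.0, 1.0, 0.0, -0.001]
force: [-5.5, 1.0, 4.8]
finger_gap: 0.0224
```

```bash
python3 bz.py; python3 w.py -183 7 9
```

```text
30.35 [0.43634142 0.09758097 0.19594424] [-5.50692558  0.99828401  4.81083861]
fixed (np.int64(672), np.float64(0.12374670151231681)) lift (np.int64(652), np.float64(0.12018578094475835)) (np.int64(613), np.float64(0.12035454000962642)) diff 0.0035609205675584676 0.003392161502690394
[[0, 0, 0, -0.0016, 0.0124, 0, 0.02], [0, 0, 0, -0.0036, 0.0121, 0, 0.02], [0, 0, 0, -0.0054, 0.0113, 0, 0.02], [0, 0, 0, -0.0071, 0.0103, 0, 0.02], [0, 0, 0, -0.0087, 0.0092, 0, 0.02], [0, 0, 0, -0.0099, 0.0076, 0, 0.02], [0, 0, 0, -0.0111, 0.006, 0, 0.02]]
```

3.5 mm left ≈ 63°: seven 9° rows.

Request:
apply_moves --commands '[[[0, 0, 0, -0.0016, 0.0124, 0, 0.02], [0, 0, 0, -0.0036, 0.0121, 0, 0.02], [0, 0, 0, -0.0054, 0.0113, 0, 0.02], [0, 0, 0, -0.0071, 0.0103, 0, 0.02], [0, 0, 0, -0.0087, 0.0092, 0, 0.02], [0, 0, 0, -0.0099, 0.0076, 0, 0.02], [0, 0, 0, -0.0111, 0.006, 0, 0.02], [0, 0, 0, 0, 0, 0, 0.02], [0, 0, 0, 0, 0, 0, 0.02]]]'

```text
t: 31.45
position: [0.4845, 0.1658, 0.196]
tcp_rot: [0.0, 1.0, 0.001, -0.0]
force: [-2.4, 5.4, 5.5]
finger_gap: 0.0224
```

```bash
python3 bz.py
```

```text
31.45 [0.48454967 0.16577101 0.19599223] [-2.41161836  5.39783081  5.52282657]
fixed (np.int64(618), np.float64(0.12381631973001739)) lift (np.int64(641), np.float64(0.12371346148350026)) (np.int64(596), np.float64(0.1238515358952389)) diff 0.0001028582465171235 -3.521616522150772e-05
```

Flush within 0.1 mm. Open only partly (clear of the block), rise straight up and away.

Request:
apply_moves --commands '[[[0, 0, 0, 0, 0, 0, 0.03], [0, 0, 0, 0, 0, 0, 0.04], [0, 0, 0, 0, 0, 0, 0.045], [0, 0, 0, 0, 0, 0, 0.045], [0, 0, 0, 0, 0, -0.005, 0.045], [0, 0, 0, 0, 0, -0.02, 0.045], [0, 0, 0, 0, 0, -0.03, 0.045], [0, 0, 0, 0, 0, -0.04, 0.045], [0, 0, 0, 0.03, 0, -0.03, 0.045], [0, 0, 0, 0.03, 0, 0, 0.045], [0, 0, 0, 0, 0, 0, 0.045], [0, 0, 0, 0, 0, 0, 0.045]]]'

```text
t: 32.85
position: [0.4244, 0.1647, 0.3215]
tcp_rot: [0.001, 1.0, -0.0, 0.001]
force: [0.1, -0.4, -1.0]
finger_gap: 0.0451
```

```bash
python3 bz.py
python3 - <<'E'
from h import *
b,d=multi("scene",5);P=cloud("scene",d);h=cv2.cvtColor(b,cv2.COLOR_BGR2HSV);m=(h[...,0]>18)&(h[...,0]<35)&(h[...,1]>150);m[:150]=0;m[225:]=0;m[:,:290]=0;m[:,335:]=0
Q=P[m];print("yel",len(Q),np.percentile(Q,[3,50,90,97],axis=0).round(4).tolist())
cv2.imwrite('pics/c9.png',cv2.resize(b,(800,600)))
E
```

```text
32.85 [0.4244016  0.16468792 0.32153179] [ 0.08196912 -0.39181086 -1.04483845]
fixed (np.int64(692), np.float64(0.12379295820147884)) lift (np.int64(651), np.float64(0.1236936390816088)) (np.int64(621), np.float64(0.12381997799094879)) diff 9.931911987004494e-05 -2.7019789469950872e-05
yel 229 [[0.5066, 0.0785, 0.1685], [0.5242, 0.0952, 0.1928], [0.5326, 0.1086, 0.1978], [0.534, 0.1117, 0.1985]]
```

View pics/c9.png

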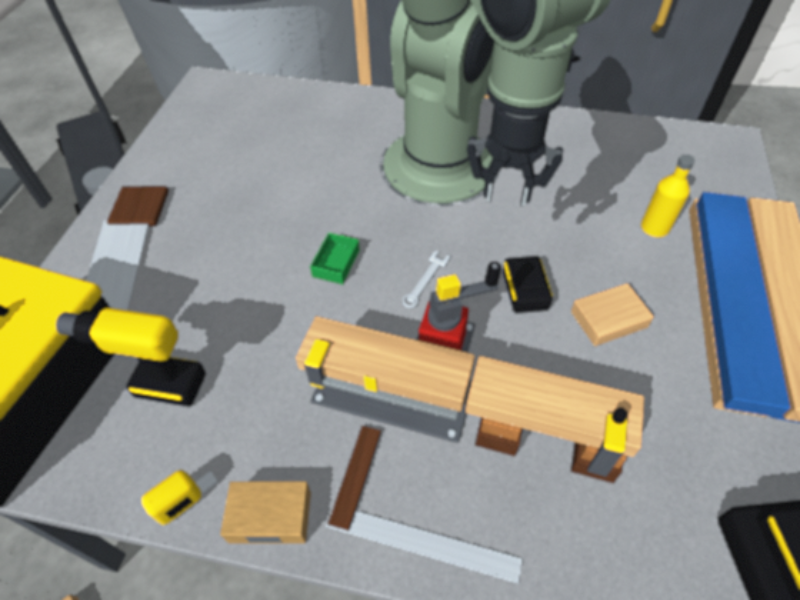

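The crank is seated on the lift (block at (447,288), knob at (493,272)), the boards are level, everything else is in place and the gripper is clear. Handing in.

```bash
python3 -c "
from cell import *
print(job_done())"
```

```text
the job is handed in; nothing more can be done
None
```

I fitted the crank fully onto the square shaft, wound it clockwise by the knob until the boards were level, let go and handed the job in at about 33 s. No verdict was reported.

**Last checks**
- **Boards:** the tops measured level within about 0.1 mm by scene-camera depth (123.7 to 123.8 mm), both before and after release.
- **Crank:** the top of its block read 0.198 m, so the underside is about 29 mm below the shoulder. That takes the shoulder at about 0.146 to 0.147 m, as measured. It is upright and nothing is touching it.
- **Other objects:** they look unmoved in the last picture. I judged that by eye and did not measure it.

**What went wrong on the way**
- **First fitting attempt:** the hole sat off-centre on the pilot and the crank did not drop. My sideways probing slid the crank about 4 mm in the jaws. I lifted off, remeasured, and it then went down freely. The stop showed about 32 N at the wrist.
- **First half turn of winding:** my circle was a few mm off and the side force reached about 35 N, with about 32 N upward. I relieved it and corrected the circle; after that I saw forces below about 10 N.
- **Shaft position:** the estimates disagreed by about 2 to 4 mm in x.

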